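Spot a stage bracket with the spring punch

TASK

Slide the aluminium angle bracket along its channel in the marking jig until it is fully home against the end stop, so that its scribed cross lies under the centre punch. Then press the punch's cap straight down until its hidden spring snaps, and let it rise again. Do not fire the punch anywhere but on the cross, and leave the other things on the bench where they are.

Things in the scene. Friction and masses are not known exactly. Their poses are not given: they have to be found in the camera images.
- jig: Dark grey marking jig, fixed to the bench. Origin on the bench (z = 0) below the punch axis; +x is the way the bracket slides home. Bed 20 mm thick, x -255 to 85, y -100 to 50 mm. Channel 53 mm wide centred on y = 0 between rails 8 mm tall (x -140 to 70). On the -y side a post (x -25 to 25, y -94 to -58) carries an arm over the channel, 44 mm wide, 80 to 120 mm above the bench, that holds the punch.
- stop (a point): Centre of the face of the end stop, a steel block across the channel, 16 mm tall above the bed; this point is at x = +50 mm, y = 0 of the jig, 28 mm above the bench.
- bracket: Loose aluminium angle bracket in the channel, 0.25 to 0.5 kg: flat leg 150 x 50 x 6 mm on the bed, upright leg 50 mm tall and 6 mm thick at its rear end. Origin on its underside (20 mm above the bench) below the scribed cross; x along the jig's +x. Front end x = +50 mm. Starts 45 to 100 mm short of the stop; when home its origin is over the jig's. Pushing takes a few newtons.
- push (a point): Centre of the rear (outer) face of the bracket's upright leg, 25 mm above the bed (45 mm above the bench), at x = -100 mm of the bracket; the face to push on, best low down.
- spot (a point): The scribed cross (24 mm lines) on the top face of the bracket's flat leg, 26 mm above the bench.
- tip (a point): Lower point of the punch, on the punch axis; 32 mm above the bench at rest, 6 mm above the bracket's top face.
- cap_top (a point): Centre of the flat top of the punch's cap, a round dark steel knob 44 mm across and 26 mm tall; its top is 178 mm above the bench at rest, with nothing above it.
- barrel (a joint): How far the punch's barrel has slid down in its bush, m: 0 at rest, about 0.006 with the tip on the bracket, 0.009 at most. A light spring lifts it (about 2 to 4 N).
- plunger (a joint): How far the cap is pressed into the barrel, m: 0 at rest, 0.011 at its end. Pressing first lowers the barrel 6 mm until the tip stands on the bracket; then the cap sinks against the hidden spring: about 16 N at 0.005, then it gives way to about 4 N; past 0.0085 it has surely fired. Whole cap travel over a bracket: 17 mm. It springs back when released.
- cylinder: Bystander: clear measuring cylinder 245 mm tall with a round blue foot 84 mm across; origin at the centre of its underside.
- dropper: Bystander: small white dropper bottle, 40 mm across and 85 mm tall; origin at the centre of its underside.
- slidebox: Bystander: box of microscope slides 82 x 102 x 35 mm; origin at the centre of its underside.
Not all that is in view belongs to the job. There is more than one size of the bracket; the job needs the middle-sized.

How it is judged:
On the way, in this order (a step that is already met when the one before it is completed fails the run):
1. the bracket is home: its cross within 5 mm of the punch axis, flat on the bed, with the punch still up (horizontal distance between spot and tip below 0.005 m and angle between bracket's own z axis and vertical below 0.06 rad and value of joint plunger below 0.003 m), for 0.2 s.
2. the punch fires on the cross: cap pressed more than 8 mm into the barrel, its tip on the bracket, the cross within 5 mm of the punch axis (value of joint plunger above 0.008 m and contact force between barrel and bracket above 1 N and horizontal distance between spot and tip below 0.005 m), for 0.05 s.
At the end, for the whole second after the job is handed in: The bracket lies flat and still in the channel with its cross within 5 mm of the punch axis, and the punch has sprung back up (cap and barrel within 2 mm of rest) (horizontal distance between spot and tip below 0.005 m and angle between bracket's own z axis and vertical below 0.06 rad and linear speed of bracket below 0.01 m/s and value of joint each of plunger, barrel below 0.002 m); the robot touches nothing.
It fails at once if the punch is fired (cap more than 6 mm into the barrel) with the cross over 6 mm from the punch axis (value of joint plunger above 0.006 m and horizontal distance between spot and tip above 0.006 m).
It fails at once if the measuring cylinder, dropper bottle or slide box is moved more than 30 mm (distance of any of cylinder, dropper, slidebox from where it was at the start of the episode above 0.03 m).
It also fails if it takes over 46 s, if anything falls off the work surface, if the arm or the gripper's body presses on something with over 40 N, if the wrist force passes 120 N, or if a joint passes its speed limit or range.

ROBOT

A 6-joint arm with a two-finger parallel gripper is mounted at the origin on the work surface. World frame = base frame: x ahead of the robot, y to its left, z up, the work surface at z = 0. Lengths are in m, angles in rad, forces in N, time in s.
With the tool pointing down it reaches from about 0.4 to 0.825 m from the base axis. Payload 7 kg.
Tool frame: the origin (TCP) lies on the centre line of the jaws, within the pads' length; the fingertips stand robot.tip_extent ahead of it and the grasp point (between the pads) lies 3 mm ahead of it (robot.tip_extent is the distance from the TCP to the fingertips, in m); x points along the fingers, y is the direction in which the jaws open and shut, and the axes are right-handed (so a half turn about x gives the same grasp; the last joint's range is limited). The gripper opens to 88 mm and grips with 3 to 60 N. Pads are 19 mm wide; open, the fingers measure 130 mm over their backs; the gripper's body (78 mm by 193 mm) begins 47 mm behind the grasp point.
Start: joints at [-0.975, 0.359, 0.012, 0, -1.224, -0.288], TCP at [0.204, -0.643, 0.249] pointing down, gripper open.
Joint ranges: [-3.07, 3.07], [-1.43, 2.12], [-1.02, 1.25], [-3.03, 1.67], [-3.05, -0], [-3.03, 3.03]. Speed limits (rad/s): [2.39, 2.39, 3.01, 3.14, 3.14, 3.14].

INTERFACE

Orientations are given as a unit quaternion [x, y, z, w].
In Python, from plant import robot, cams gives the robot as it stands.
- The arm moves only by the shell command python3 -m inch 'ROWS'. ROWS is JSON, a list of rows, each an object of numbers: "x", "y", "z": the shift along the world's x, y, z in m; "spin": the turn about the world's z in degrees; "fingers": the finger opening in m, from 0 to 0.0876. A call has 1 to 5 rows; each row shifts and turns the commanded pose from where the row before left it; what a row does not reach is not made up. A row lasts 1/12 s, in which the tool goes at most 41.7 mm and 7.16 degrees, less where a joint would pass 70% of its speed; a pose out of reach is approached as far as the arm can. A call with a gripper value outside its range is refused whole. The fingers move at their own pace and stop on an object; the grip force is fixed at half the most. Time passes only in rows, so rows that do not move let the fingers close. It gives the time, the measured TCP pose, the force and the opening at its end, in the units of the state.
- robot.get_state(): the state, without advancing time (a new reading comes with each control period).
- cams.get_image(name): name is "side" or "top"; returns a dict with "pixels" (480x640x3 uint8, blue, green, red), "intrinsics" (3x3 intrinsics, pixels), "position" and "rotation" of the camera in the world. Camera axes: x right, y up, looking along -z (the intrinsics and any distortion apply to the point x, -y, -z); pixel columns grow to the right and rows downward; lengths in m; the calibration is good to about 2 mm. A picture is of the moment at which its call begins. There is no depth.
- robot.finish_job(): hands the job in, once; it reports no verdict.
The state is a dict: "time": time; "joint_pos": joint angles; "qvel": joint speeds; "effort": joint torques, N m; "tool_pos": TCP position; "ee_rot": TCP orientation; "force": force on the tool from outside, world axes, zero at the start; "wrist_torque": the same for the moment, N m; "gripper_width": finger opening in m.
Only numpy, scipy, OpenCV 4.12 (cv2) and the standard library are available. Lean on these libraries where they do the work, as an engineer would, in place of code of your own. Each camera call takes 0.05 s, during which the arm holds its last target.

## Working session

There is one attempt and no reset: what is moved stays moved. The work goes in short steps, Python scripts to look and compute and a shell command to move; the robot and the scene stay as the last step left them, time stands still between calls to the robot, and variables do not carry over. Pictures are saved under pics/ and viewed, and the job is handed in when it is done.

```bash
mkdir -p pics; ls; python3 - <<'E'
from plant import robot,cams
import cv2
s=robot.get_state();print(s, robot.tip_extent)
for n in("side","top"):
    im=cams.get_image(n);cv2.imwrite(f"pics/{n}0.png",im["pixels"])
    print(n,im["intrinsics"],im["position"],im["rotation"],[k for k in im])
E
```

```text
pics
{'time': 0.0, 'joint_pos': array([-9.74880144e-01,  3.59387431e-01,  1.10473885e-02, -3.49918629e-04,
       -1.22409022e+00, -2.88074149e-01]), 'qvel': array([ 8.28153859e-06, -3.02534625e-04,  2.05519229e-03, -7.04657385e-04,
       -6.57385825e-04, -5.00730327e-04]), 'effort': array([ 1.49039308e-03, -5.82712018e+01,  2.93055385e+01,  6.99716359e+00,
        6.83041246e-03, -1.23744012e-04]), 'tool_pos': array([ 0.20434788, -0.64284562,  0.24761735]), 'ee_rot': array([-0.10779575,  0.69889521,  0.10893959,  0.69861129]), 'force': array([-0.82424274, -0.75964023, -0.15307479]), 'wrist_torque': array([ 0.02006781,  0.00604742, -0.00912761]), 'gripper_width': 0.08759364120709894} 0.022
side [[603.06920266   0.         324.90246356]
 [  0.         603.06920266 244.04536497]
 [  0.           0.           1.        ]] [-0.16029177 -1.14764936  1.23444828] [ 0.4132613  -0.1092597  -0.2516774   0.86829482] ['pixels', 'intrinsics', 'position', 'rotation']
top [[579.1675634    0.         326.07352668]
 [  0.         579.1675634  235.3925054 ]
 [  0.           0.           1.        ]] [0.44384156 0.0230591  1.37244035] [-0.03171003  0.03478971  0.71322787 -0.69934981] ['pixels', 'intrinsics', 'position', 'rotation']
```

View pics/side0.png

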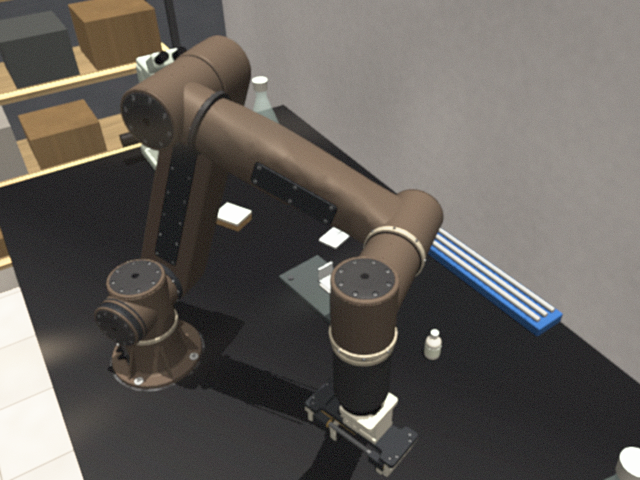

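View pics/top0.png

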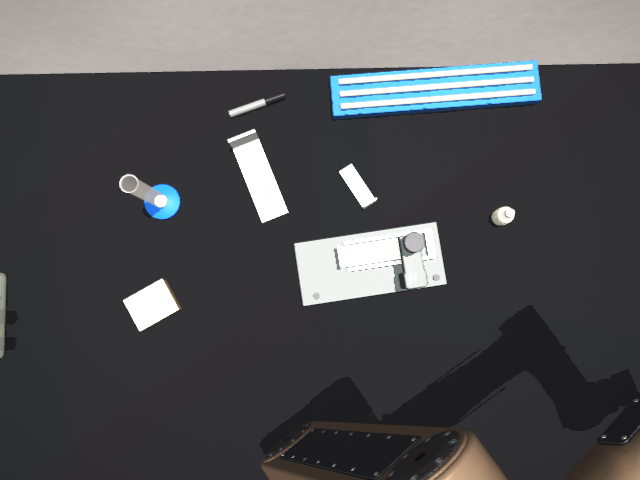

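The top view shows the jig at about (370,264), with its punch cap near (414,242). There are three brackets: a large one at (258,175), a small one at (357,186), and a middle-sized one in the jig channel at (370,250). I'll confirm the in-channel one in an enlarged crop.

```bash
cat > h.py <<'E'
import numpy as np,cv2
from scipy.spatial.transform import Rotation as R
def ray(im,uv):
    K=im["intrinsics"];r=R.from_quat(im["rotation"]).as_matrix()
    d=np.array([(uv[0]-K[0,2])/K[0,0],-(uv[1]-K[1,2])/K[1,1],-1]);return np.array(im["position"]),r@d
def at(im,uv,z):
    p,d=ray(im,uv);return p+d*(z-p[2])/d[2]
def proj(im,X):
    K=im["intrinsics"];r=R.from_quat(im["rotation"]).as_matrix()
    c=r.T@(np.array(X)-im["position"]);return np.array([K[0,0]*c[0]/-c[2]+K[0,2],K[1,1]*-c[1]/-c[2]+K[1,2]])
E
python3 - <<'E'
from plant import robot,cams
import cv2,numpy as np,pickle
from h import *
im=cams.get_image("top");pickle.dump(im,open("top.pkl","wb"))
g=im["pixels"]
c=g[215:315,285:455];c=(255*(c/255.)**1.3).astype(np.uint8)
cv2.imwrite("pics/crop1.png",cv2.resize(c,None,fx=4.7,fy=4.7,interpolation=cv2.INTER_CUBIC))
cv2.imwrite("pics/crop2.png",cv2.resize(g[120:320,220:450],None,fx=3,fy=3,interpolation=cv2.INTER_CUBIC))
for n,uv,z in [("jigTL",(294.5,243),.02),("TR",(437,223),.02),("BR",(446.5,285),.02),("BL",(303,305.5),.02),("cap",(414,242),.178)]:
    print(n,at(im,uv,z))
E
```

```text
jigTL [0.55493895 0.09018802 0.02      ]
TR [ 0.59557757 -0.24551763  0.02      ]
BR [ 0.44993239 -0.26215322  0.02      ]
BL [0.40918367 0.07262149 0.02      ]
cap [ 0.53920552 -0.16500232  0.178     ]
```

View pics/crop1.png

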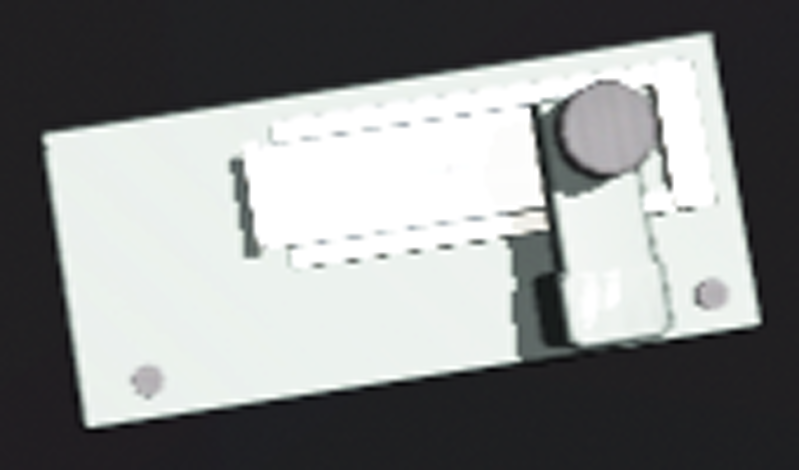

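View pics/crop2.png

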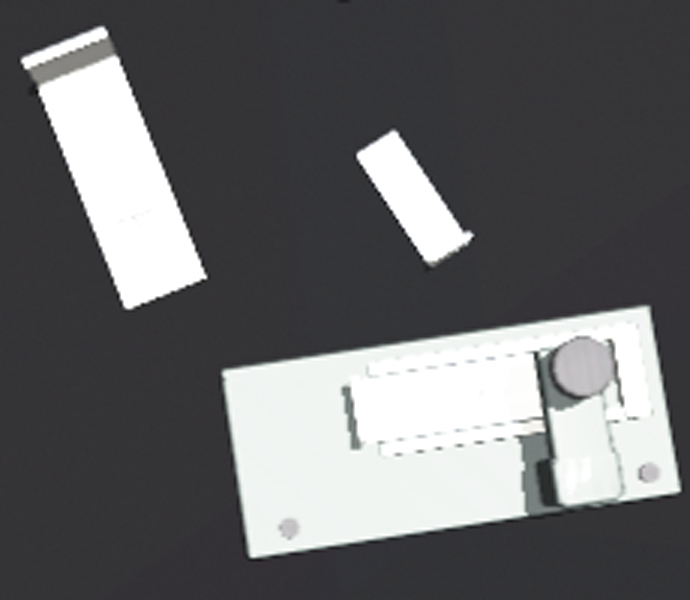

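The crop confirms it. The in-channel bracket, about 150 mm long and sitting in the 53 mm channel, is the middle-sized one. It lies between the larger loose one at (258,175) and the smaller loose one at (357,186). Next I'll fit the jig and find the rear face.

```bash
cat > jig.py <<'E'
import numpy as np
from scipy.optimize import least_squares
from h import *
import pickle
im=pickle.load(open("top.pkl","rb"))
# jig corners (x,y,z) with pixels
o=[((-255,50,20),(294.5,243)),((85,50,20),(437,222.5)),((85,-100,20),(446.8,284.5)),((-255,-100,20),(303.3,305.8))]
cap=((0,0,178),(414.3,242.2))
def w(p,P):
    c,s=np.cos(p[2]),np.sin(p[2]);P=np.array(P)/1000.
    return np.array([p[0]+c*P[0]-s*P[1],p[1]+s*P[0]+c*P[1],P[2]])
f=lambda p,L:np.concatenate([proj(im,w(p,a))-b for a,b in L])
fit=lambda L:least_squares(f,[.537,-.167,-1.45],args=(L,))
E
python3 - <<'E'
from jig import *
for L in (o,o+[cap]):
    r=fit(L);print(r.x,np.degrees(r.x[2]),r.fun.round(1))
p=r.x
def j(X):
    c,s=np.cos(p[2]),np.sin(p[2]);d=X[:2]-p[:2];return np.array([c*d[0]+s*d[1],-s*d[0]+c*d[1]])*1000
for uv in [(336.7,246.9),(339.9,268.2)]: print("rear top",j(at(im,uv,.07)),at(im,uv,.07))
for n,uv,z in [("dropper",(503,217),.04),("cyl",(162,201),.0),("cyltop",(129,184),.245),("box",(152,305),.035)]: print(n,at(im,uv,z))
from plant import robot
s=robot.get_state();print(R.from_quat(s["ee_rot"]).as_matrix().round(3))
E
python3 - <<'E'
import cv2,pickle,numpy as np
g=pickle.load(open("top.pkl","rb"))["pixels"][225:290,320:450]
cv2.imwrite("pics/crop3.png",cv2.resize((255*np.clip((g.astype(float)-180)/75,0,1)**2).astype(np.uint8),None,fx=6,fy=6,interpolation=cv2.INTER_CUBIC))
E
```

```text
[ 0.53822656 -0.16781848 -1.44617518] -82.85973425954423 [-0.5 -0.5  0.1 -0.7  0.8  0.6 -0.4  0.5]
[ 0.53841321 -0.1672637  -1.44535351] -82.81265610013996 [-0.8 -0.5 -0.1 -0.8  0.5  0.5 -0.5  0.5  0.8  0.2]
rear top [-158.51021414   21.74236215] [ 0.54015287 -0.00727872  0.07      ]
rear top [-158.42196652  -26.76314323] [ 0.49203954 -0.013435    0.07      ]
dropper [ 0.60436319 -0.39528553  0.04      ]
cyl [0.66351536 0.40642999 0.        ]
cyltop [0.6593831  0.40314085 0.245     ]
box [0.41758908 0.41790547 0.035     ]
[[-0.001 -0.303  0.953]
 [ 0.001  0.953  0.303]
 [-1.     0.001 -0.   ]]
```

View pics/crop3.png

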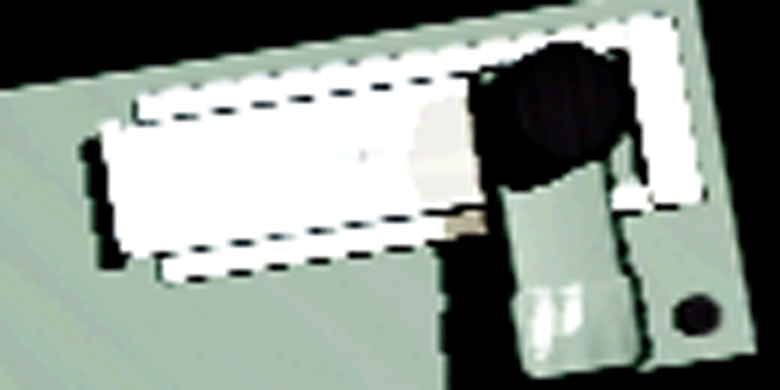

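The jig fit residuals are under 1 px: origin at (0.538,-0.167), with +x at -82.8°. The rear face is at jig x = -158.5 mm, so the bracket is 58 mm short of the stop, within the 45–100 mm given. I'll move to behind the bracket, at jig (-200,0), with the fingers closed and the tool's y across the channel.

```bash
python3 -m inch '[{"x":0.0171,"y":0.0374,"spin":4.42,"fingers":0},{"x":0.0171,"y":0.0374,"spin":4.42,"fingers":0},{"x":0.0171,"y":0.0374,"spin":4.42,"fingers":0},{"x":0.0171,"y":0.0374,"spin":4.42,"fingers":0},{"x":0.0171,"y":0.0374,"spin":4.42,"fingers":0}]'
python3 -m inch '[{"x":0.0171,"y":0.0374,"spin":4.42,"fingers":0},{"x":0.0171,"y":0.0374,"spin":4.42,"fingers":0},{"x":0.0171,"y":0.0374,"spin":4.42,"fingers":0},{"x":0.0171,"y":0.0374,"spin":4.42,"fingers":0},{"x":0.0171,"y":0.0374,"spin":4.42,"fingers":0}]'
python3 -m inch '[{"x":0.0171,"y":0.0374,"spin":4.42,"fingers":0},{"x":0.0171,"y":0.0374,"spin":4.42,"fingers":0},{"x":0.0171,"y":0.0374,"spin":4.42,"fingers":0},{"x":0.0171,"y":0.0374,"spin":4.42,"fingers":0},{"x":0.0171,"y":0.0374,"spin":4.42,"fingers":0}]'
python3 -m inch '[{"x":0.0171,"y":0.0374,"spin":4.42,"fingers":0},{"x":0.0171,"y":0.0374,"spin":4.42,"fingers":0},{"x":0.0171,"y":0.0374,"spin":4.42,"fingers":0},{"x":0,"fingers":0},{"x":0,"fingers":0}]'
cat > st.py <<'E'
from plant import robot
from jig import *
p=fit(o+[cap]).x
s=robot.get_state();c,n=np.cos(p[2]),np.sin(p[2]);t=s["tool_pos"];d=t[:2]-p[:2]
m=R.from_quat(s["ee_rot"]).as_matrix()
print("t",round(s["time"],2),"tcp",t.round(4),"jig mm",np.round([1000*(c*d[0]+n*d[1]),1000*(-n*d[0]+c*d[1])],1),"tool y rel jig y deg",np.degrees(np.arctan2(m[1,1],m[0,1])-p[2])-90,"Fz,Fjig",s["force"].round(1),round(c*s["force"][0]+n*s["force"][1],1),"w",s["gripper_width"],"q",s["joint_pos"].round(2))
E
python3 st.py
```

```text
t 0.15 tcp [ 0.2044 -0.6429  0.2479] jig mm [ 430.1 -390.9] tool y rel jig y deg 100.44313812453979 Fz,Fjig [-0.3 -0.  -0. ] 0.0 w 0.08780261043863027 q [-0.97  0.36  0.01 -0.   -1.22 -0.29]$[0]: bad value
$[0]: bad value
$[0]: bad value
$[0]: bad value
```

```bash
python3 -m inch '[{"x":0.0171,"y":0.0374,"z":0.0,"spin":4.42,"fingers":0.001},{"x":0.0171,"y":0.0374,"z":0.0,"spin":4.42,"fingers":0.001}]'; python3 st.py
```

```text
time: 0.32
tool_pos: [0.238, -0.5683, 0.2468]
ee_rot: [-0.161, 0.689, 0.163, 0.688]
force: [1.5, 1.0, -0.6]
gripper_width: 0.0796
t 0.32 tcp [ 0.238  -0.5683  0.2468] jig mm [ 360.3 -348.3] tool y rel jig y deg 109.29751718623578 Fz,Fjig [ 1.5  1.  -0.6] -0.8 w 0.07955102993941995 q [-0.86  0.27 -0.13 -0.   -1.18 -0.25]
```

```bash
python3 -m inch '[{"x":0.0171,"y":0.0374,"z":0.0,"spin":4.42,"fingers":0.001},{"x":0.0171,"y":0.0374,"z":0.0,"spin":4.42,"fingers":0.001},{"x":0.0171,"y":0.0374,"z":0.0,"spin":4.42,"fingers":0.001},{"x":0.0171,"y":0.0374,"z":0.0,"spin":4.42,"fingers":0.001},{"x":0.0171,"y":0.0374,"z":0.0,"spin":4.42,"fingers":0.001}]'
python3 -m inch '[{"x":0.0171,"y":0.0374,"z":0.0,"spin":4.42,"fingers":0.001},{"x":0.0171,"y":0.0374,"z":0.0,"spin":4.42,"fingers":0.001},{"x":0.0171,"y":0.0374,"z":0.0,"spin":4.42,"fingers":0.001},{"x":0.0171,"y":0.0374,"z":0.0,"spin":4.42,"fingers":0.001},{"x":0.0171,"y":0.0374,"z":0.0,"spin":4.42,"fingers":0.001}]'
python3 st.py
```

```text
time: 0.73
tool_pos: [0.3244, -0.3796, 0.2485]
ee_rot: [-0.292, 0.644, 0.292, 0.644]
force: [1.7, -0.2, 0.1]
gripper_width: 0.0468
time: 1.15
tool_pos: [0.4098, -0.1925, 0.2488]
ee_rot: [-0.41, 0.576, 0.41, 0.576]
force: [1.0, -0.1, -0.6]
gripper_width: 0.0132
t 1.15 tcp [ 0.4098 -0.1925  0.2488] jig mm [   9.  -130.7] tool y rel jig y deg 153.7076288559767 Fz,Fjig [ 1.  -0.1 -0.6] 0.3 w 0.013205672116506672 q [-0.   -0.02 -0.45 -0.   -1.13 -0.33]
```

```bash
python3 -m inch '[{"x":0.0171,"y":0.0374,"z":0.0,"spin":4.4,"fingers":0.001},{"x":0.0171,"y":0.0374,"z":0.0,"spin":4.4,"fingers":0.001},{"x":0.0171,"y":0.0374,"z":0.0,"spin":4.4,"fingers":0.001},{"x":0.0171,"y":0.0374,"z":0.0,"spin":4.4,"fingers":0.001},{"x":0.0171,"y":0.0374,"z":0.0,"spin":4.4,"fingers":0.001}]'
python3 -m inch '[{"x":0.0171,"y":0.0365,"z":0.0,"spin":4.3,"fingers":0.001},{"x":0.0,"y":0.0,"z":0.0,"spin":0.0,"fingers":0.001},{"x":0.0,"y":0.0,"z":0.0,"spin":0.0,"fingers":0.001},{"x":0.0,"y":0.0,"z":0.0,"spin":0.0,"fingers":0.001}]'
python3 st.py
```

```text
time: 1.57
tool_pos: [0.4954, -0.0053, 0.2488]
ee_rot: [0.513, -0.487, -0.513, -0.487]
force: [0.6, -1.6, 0.5]
gripper_width: 0.0013
time: 1.9
tool_pos: [0.5119, 0.0292, 0.2481]
ee_rot: [-0.529, 0.469, 0.53, 0.468]
force: [-0.4, 1.1, -0.2]
gripper_width: 0.0011
t 1.9 tcp [0.5119 0.0292 0.2481] jig mm [-198.2   -1.7] tool y rel jig y deg -180.19194236366303 Fz,Fjig [-0.4  1.1 -0.2] -1.2 w 0.001055315315384227 q [ 0.44  0.09 -0.34 -0.   -1.14 -0.32]
```

```bash
python3 -m inch '[{"x":0.0,"y":0.0,"z":-0.035,"spin":0.0,"fingers":0.001},{"x":0.0,"y":0.0,"z":-0.035,"spin":0.0,"fingers":0.001},{"x":0.0,"y":0.0,"z":-0.035,"spin":0.0,"fingers":0.001},{"x":0.0,"y":0.0,"z":-0.035,"spin":0.0,"fingers":0.001},{"x":0.0,"y":0.0,"z":-0.025,"spin":0.0,"fingers":0.001}]'
python3 -m inch '[{"x":0.0,"y":0.0,"z":-0.02,"spin":0.0,"fingers":0.001},{"x":0.0,"y":0.0,"z":-0.01,"spin":0.0,"fingers":0.001},{"x":0.0,"y":0.0,"z":0.0,"spin":0.0,"fingers":0.001},{"x":0.0,"y":0.0,"z":0.0,"spin":0.0,"fingers":0.001}]'
python3 st.py
python3 - <<'E'
from plant import robot,cams
import cv2
for n,(a,b,c,d) in (("side",(150,380,230,540)),("top",(200,330,270,470))):
    g=cams.get_image(n)["pixels"][a:b,c:d]
    cv2.imwrite(f"pics/{n}1.png",cv2.resize(g,None,fx=2.4 if n=="side" else 4,fy=2.4 if n=="side" else 4,interpolation=cv2.INTER_CUBIC))
E
```

```text
time: 2.32
tool_pos: [0.5106, 0.0272, 0.0813]
ee_rot: [-0.528, 0.47, 0.529, 0.469]
force: [-0.0, 0.6, -0.4]
gripper_width: 0.0009
time: 2.65
tool_pos: [0.5124, 0.0284, 0.054]
ee_rot: [0.529, -0.469, -0.529, -0.469]
force: [-0.0, 0.2, 1.0]
gripper_width: 0.0012
t 2.65 tcp [0.5124 0.0284 0.054 ] jig mm [-197.4   -1.3] tool y rel jig y deg -180.26648271985465 Fz,Fjig [-0.   0.2  1. ] -0.2 w 0.0012298243013990674 q [ 0.44  0.31 -0.58  0.   -0.68 -0.32]
```

View pics/side1.png

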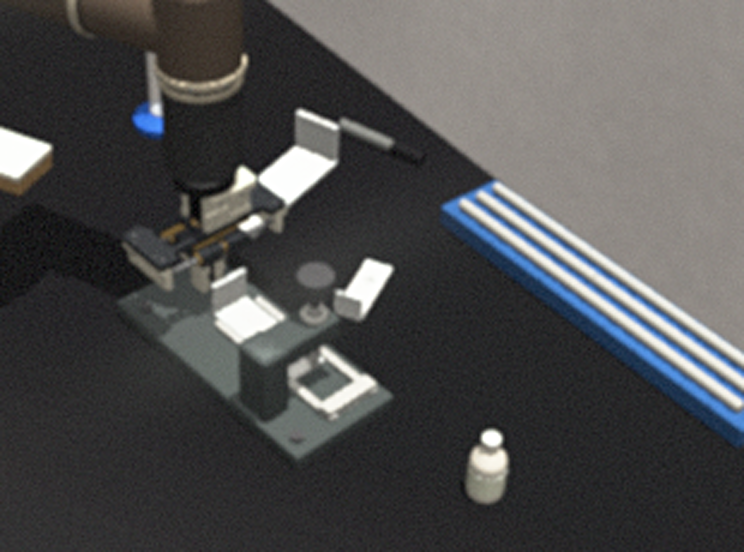

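View pics/top1.png

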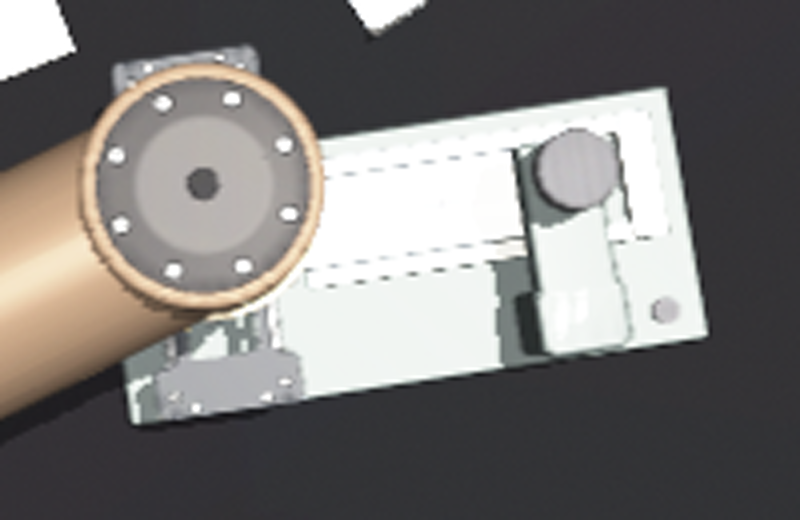

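Both views show the closed fingers behind the bracket's upright: upright at side crop (230,290), fingers at (210,270), lined up with the channel. Now I'll push along jig +x.

```bash
python3 -m inch '[{"x":0.0014,"y":-0.0099,"z":-0.001,"spin":0.0,"fingers":0.001},{"x":0.00125,"y":-0.0099,"z":-0.001,"spin":0.0,"fingers":0.001},{"x":0.001,"y":-0.0079,"z":-0.001,"spin":0.0,"fingers":0.001},{"x":0.001,"y":-0.0079,"z":0.0,"spin":0.0,"fingers":0.001},{"x":0.001,"y":-0.0079,"z":0.0,"spin":0.0,"fingers":0.001}]'; python3 st.py
python3 -m inch '[{"x":0.001,"y":-0.0079,"z":0.0,"spin":0.0,"fingers":0.001},{"x":0.001,"y":-0.0079,"z":0.0,"spin":0.0,"fingers":0.001}]'; python3 st.py
```

```text
time: 3.17
tool_pos: [0.5185, -0.0152, 0.051]
ee_rot: [0.53, -0.468, -0.529, -0.469]
force: [0.6, 2.7, 1.4]
gripper_width: 0.0006
t 3.17 tcp [ 0.5185 -0.0152  0.051 ] jig mm [-153.4   -0.8] tool y rel jig y deg -180.2292798115321 Fz,Fjig [0.6 2.7 1.4] -2.6 w 0.0006353357777765898 q [ 0.35  0.32 -0.57 -0.   -0.67 -0.23]
time: 3.33
tool_pos: [0.5203, -0.031, 0.0507]
ee_rot: [0.53, -0.469, -0.529, -0.469]
force: [0.8, 3.0, 2.6]
gripper_width: 0.0012
t 3.33 tcp [ 0.5203 -0.031   0.0507] jig mm [-137.5   -0.9] tool y rel jig y deg -180.2184649953774 Fz,Fjig [0.8 3.  2.6] -2.9 w 0.0012091409231890868 q [ 0.32  0.33 -0.57 -0.   -0.68 -0.2 ]
```

Sliding at about 3 N. I'll continue in smaller steps as home comes near.

```bash
python3 -m inch '[{"x":0.001,"y":-0.0079,"z":0.0,"spin":0.0,"fingers":0.001},{"x":0.0006,"y":-0.005,"z":0.0,"spin":0.0,"fingers":0.001},{"x":0.0004,"y":-0.003,"z":0.0,"spin":0.0,"fingers":0.001}]'; python3 st.py
python3 -m inch '[{"x":0.0003,"y":-0.002,"z":0.0,"spin":0.0,"fingers":0.001},{"x":0.0003,"y":-0.002,"z":0.0,"spin":0.0,"fingers":0.001}]'; python3 st.py
```

```text
time: 3.58
tool_pos: [0.5219, -0.047, 0.0505]
ee_rot: [-0.529, 0.469, 0.529, 0.469]
force: [-0.1, 2.9, 2.2]
gripper_width: 0.0007
t 3.58 tcp [ 0.5219 -0.047   0.0505] jig mm [-121.4   -1.3] tool y rel jig y deg -180.2493573918882 Fz,Fjig [-0.1  2.9  2.2] -2.9 w 0.0007434220455881516 q [ 0.28  0.33 -0.56 -0.   -0.68 -0.16]
time: 3.75
tool_pos: [0.5225, -0.0503, 0.0505]
ee_rot: [-0.529, 0.469, 0.53, 0.469]
force: [0.4, 2.3, 1.1]
gripper_width: 0.0009
t 3.75 tcp [ 0.5225 -0.0503  0.0505] jig mm [-118.    -1.2] tool y rel jig y deg -180.2205549575928 Fz,Fjig [0.4 2.3 1.1] -2.2 w 0.0009403110273531745 q [ 0.28  0.33 -0.56 -0.   -0.68 -0.16]
```

```bash
python3 -m inch '[{"x":0.0003,"y":-0.002,"z":0.0,"spin":0.0,"fingers":0.001},{"x":0.0003,"y":-0.002,"z":0.0,"spin":0.0,"fingers":0.001}]'; python3 st.py
python3 -m inch '[{"x":0.0002,"y":-0.0015,"z":0.0,"spin":0.0,"fingers":0.001},{"x":0.0002,"y":-0.0015,"z":0.0,"spin":0.0,"fingers":0.001}]'; python3 st.py
```

```text
time: 3.92
tool_pos: [0.5231, -0.0541, 0.0505]
ee_rot: [-0.529, 0.469, 0.53, 0.469]
force: [-4.0, 12.1, 5.9]
gripper_width: 0.0015
t 3.92 tcp [ 0.5231 -0.0541  0.0505] jig mm [-114.2   -1.1] tool y rel jig y deg -180.1966284277151 Fz,Fjig [-4.  12.1  5.9] -12.5 w 0.0014542070740332276 q [ 0.27  0.34 -0.55 -0.   -0.68 -0.15]
time: 4.08
tool_pos: [0.5235, -0.0543, 0.0506]
ee_rot: [-0.529, 0.468, 0.53, 0.47]
force: [-8.5, 36.0, 9.7]
gripper_width: 0.0011
t 4.08 tcp [ 0.5235 -0.0543  0.0506] jig mm [-113.9   -0.7] tool y rel jig y deg -180.23509295609057 Fz,Fjig [-8.5 36.   9.7] -36.7 w 0.0010749043814478393 q [ 0.27  0.34 -0.55 -0.01 -0.68 -0.14]
```

It stopped hard at jig x = -114. I'll back off and check it's really against the stop and not jammed.

```bash
python3 -m inch '[{"x":-0.0012,"y":0.0099,"z":0.0,"spin":0.0,"fingers":0.001},{"x":-0.0025,"y":0.0198,"z":0.0,"spin":0.0,"fingers":0.001},{"x":-0.0035,"y":0.0278,"z":0.01,"spin":0.0,"fingers":0.001},{"x":-0.0035,"y":0.0278,"z":0.03,"spin":0.0,"fingers":0.001},{"x":0.0,"y":0.0,"z":0.04,"spin":0.0,"fingers":0.001}]'; python3 -m inch '[{"x":0.0,"y":0.0,"z":0.04,"spin":0.0,"fingers":0.001},{"x":0.0,"y":0.0,"z":0.0,"spin":0.0,"fingers":0.001}]'; python3 st.py
python3 - <<'E'
from plant import robot,cams
import cv2,numpy as np,pickle
d={}
for n,(a,b,c,e) in (("side",(240,350,270,400)),("top",(215,315,330,460))):
    d[n]=cams.get_image(n)
    g=d[n]["pixels"][a:b,c:e].astype(float)
    if n=="top": g=255*np.clip((g-100)/155,0,1)**2
    cv2.imwrite(f"pics/{n}2.png",cv2.resize(g.astype(np.uint8),None,fx=5,fy=5,interpolation=cv2.INTER_CUBIC))
pickle.dump(d,open("v2.pkl","wb"))
E
```

```text
time: 4.5
tool_pos: [0.5105, 0.0302, 0.1288]
ee_rot: [-0.529, 0.47, 0.531, 0.466]
force: [1.8, 0.1, 0.4]
gripper_width: 0.0011
time: 4.67
tool_pos: [0.5164, 0.0295, 0.1781]
ee_rot: [0.533, -0.465, -0.528, -0.471]
force: [1.6, 1.0, 0.0]
gripper_width: 0.0007
t 4.67 tcp [0.5164 0.0295 0.1781] jig mm [-197.9    2.8] tool y rel jig y deg -180.03840856603557 Fz,Fjig [1.6 1.  0. ] -0.7 w 0.0007446181746781954 q [ 0.44  0.15 -0.44  0.   -0.97 -0.32]
```

View pics/side2.png

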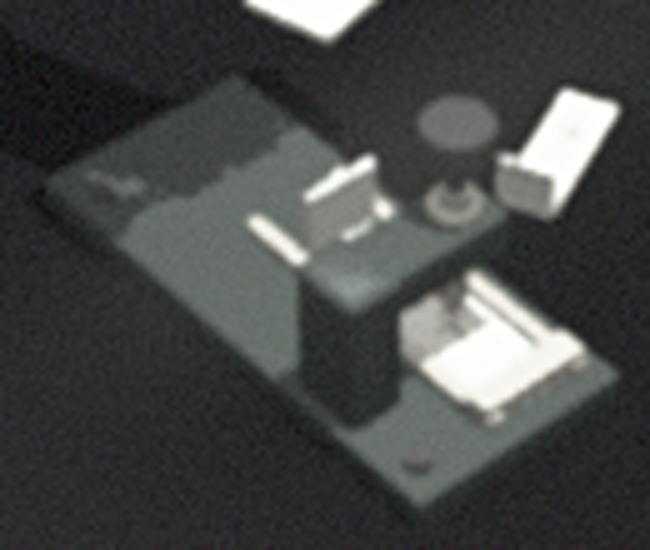

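View pics/top2.png

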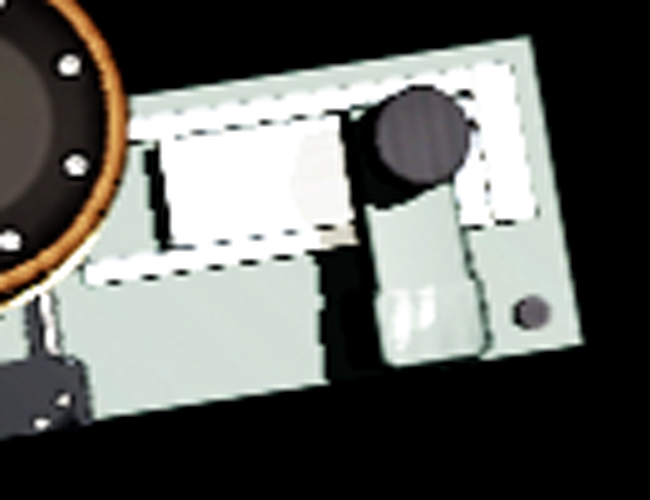

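The side view shows the bracket's front edge touching the stop, with no gap left at crop (480,400). The top view shows the gap right of the cap closed. I'll measure the rear edge and the cap.

```bash
python3 - <<'E'
import pickle
from jig import *
d=pickle.load(open("v2.pkl","rb"));p=fit(o+[cap]).x
def j(X):
    c,s=np.cos(p[2]),np.sin(p[2]);e=X[:2]-p[:2];return np.array([c*e[0]+s*e[1],-s*e[0]+c*e[1]])*1000
for uv in [(361.4,244),(364.4,263.6)]: print("rear top",j(at(d["top"],uv,.07)))
def circ(n,uv,z=.178): print(n,at(d[n],uv,z), j(at(d[n],uv,z)))
circ("top",(330+421/5,215+134/5));circ("side",(270+458/5,240+124/5))
P=[ray(d["top"],(414.2,241.8)),ray(d["side"],(361.6,264.8))]
A=sum(np.eye(3)-np.outer(v,v)/(v@v) for _,v in P);b=sum((np.eye(3)-np.outer(v,v)/(v@v))@q for q,v in P)
X=np.linalg.solve(A,b);print(X,j(X))
# side rear upright top corners
for uv in [(270+308/5,240+198/5),(270+376/5,240+160/5)]: print("side rear",j(at(d["side"],uv,.07)))
E
```

```text
rear top [-102.40405611   20.17872528]
rear top [-102.37694429  -24.50829712]
top [ 0.53961271 -0.16543071  0.178     ] [-1.66851225  1.41940897]
side [ 0.5376372  -0.17093073  0.178     ] [ 3.54113304 -1.2287101 ]
[ 0.54036955 -0.16638982  0.17324225] [-0.62224354  2.05029996]
side rear [-94.06867556 -25.16180354]
side rear [-93.63202239  25.2066282 ]
```

The rear face reads -102 from the top camera and -94 from the side camera, averaging about -98 against a nominal -100. With the hard stop at 36 N and no visible gap, the bracket is home. The cap axis averages (0.5385,-0.168). I'll go over the cap.

```bash
python3 -m inch '[{"x":0.0,"y":0.0,"z":0.035,"spin":0.0,"fingers":0.001},{"x":0.0,"y":0.0,"z":0.035,"spin":0.0,"fingers":0.001},{"x":0.004,"y":-0.033,"z":0.0,"spin":0.0,"fingers":0.001},{"x":0.004,"y":-0.033,"z":0.0,"spin":0.0,"fingers":0.001},{"x":0.004,"y":-0.033,"z":0.0,"spin":0.0,"fingers":0.001}]'; python3 -m inch '[{"x":0.004,"y":-0.033,"z":0.0,"spin":0.0,"fingers":0.001},{"x":0.004,"y":-0.033,"z":0.0,"spin":0.0,"fingers":0.001},{"x":0.004,"y":-0.033,"z":0.0,"spin":0.0,"fingers":0.001},{"x":0.0,"y":0.0,"z":0.0,"spin":0.0,"fingers":0.001},{"x":0.0,"y":0.0,"z":0.0,"spin":0.0,"fingers":0.001}]'; python3 st.py
```

```text
time: 5.18
tool_pos: [0.5242, -0.0717, 0.2397]
ee_rot: [-0.529, 0.469, 0.53, 0.468]
force: [0.7, 0.6, -0.6]
gripper_width: 0.0011
time: 5.6
tool_pos: [0.5356, -0.1717, 0.2384]
ee_rot: [-0.528, 0.471, 0.53, 0.469]
force: [0.2, 0.3, -0.1]
gripper_width: 0.0009
t 5.6 tcp [ 0.5356 -0.1717  0.2384] jig mm [ 4.  -3.3] tool y rel jig y deg -180.4255193919776 Fz,Fjig [ 0.2  0.3 -0.1] -0.3 w 0.0009094969550836789 q [ 0.04  0.18 -0.25 -0.   -1.14  0.08]
```

Correcting the xy, then lowering to about 10 mm above the cap.

```bash
python3 -m inch '[{"x":0.0028,"y":0.0035,"z":-0.01,"spin":0.0,"fingers":0.001},{"x":0.0,"y":0.0,"z":-0.01,"spin":0.0,"fingers":0.001},{"x":0.0,"y":0.0,"z":-0.008,"spin":0.0,"fingers":0.001},{"x":0.0,"y":0.0,"z":0.0,"spin":0.0,"fingers":0.001},{"x":0.0,"y":0.0,"z":0.0,"spin":0.0,"fingers":0.001}]'; python3 st.py
python3 - <<'E'
from plant import robot,cams
import cv2,numpy as np
g=cams.get_image("side")["pixels"][190:350,270:450]
cv2.imwrite("pics/side3.png",cv2.resize(g,None,fx=3.7,fy=3.7,interpolation=cv2.INTER_CUBIC))
E
```

```text
time: 6.02
tool_pos: [0.5392, -0.1656, 0.2116]
ee_rot: [-0.529, 0.469, 0.53, 0.468]
force: [0.4, 0.6, 0.9]
gripper_width: 0.0012
t 6.02 tcp [ 0.5392 -0.1656  0.2116] jig mm [-1.6  1. ] tool y rel jig y deg -180.13113184780866 Fz,Fjig [0.4 0.6 0.9] -0.6 w 0.00119211679351959 q [ 0.05  0.21 -0.29 -0.   -1.08  0.07]
```

View pics/side3.png

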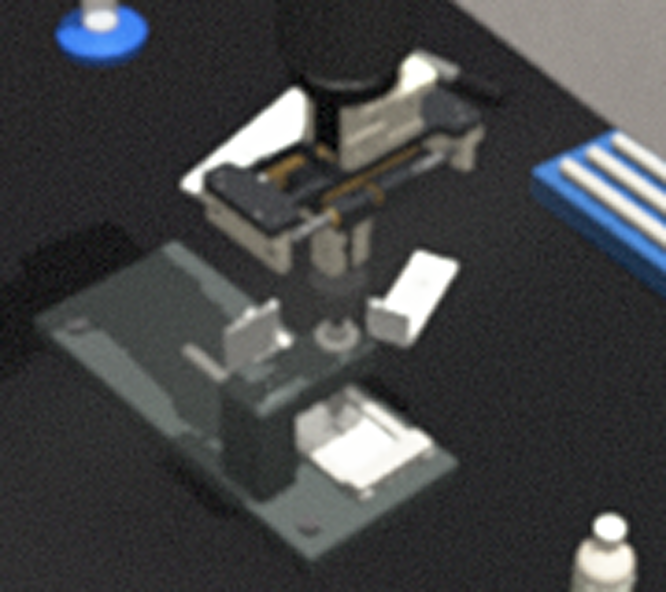

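The closed fingertips at (340,270) sit centred over the cap at (338,290). Pressing down in small steps.

```bash
python3 -m inch '[{"x":-0.0002,"y":-0.001,"z":-0.004,"spin":0.0,"fingers":0.001},{"x":0.0,"y":0.0,"z":-0.004,"spin":0.0,"fingers":0.001},{"x":0.0,"y":0.0,"z":-0.004,"spin":0.0,"fingers":0.001}]'; python3 -m inch '[{"x":0.0,"y":0.0,"z":-0.003,"spin":0.0,"fingers":0.001},{"x":0.0,"y":0.0,"z":-0.003,"spin":0.0,"fingers":0.001}]'; python3 -m inch '[{"x":0.0,"y":0.0,"z":-0.002,"spin":0.0,"fingers":0.001},{"x":0.0,"y":0.0,"z":-0.002,"spin":0.0,"fingers":0.001}]';python3 st.py
```

```text
time: 6.32
tool_pos: [0.5395, -0.1673, 0.2005]
ee_rot: [0.53, -0.468, -0.529, -0.469]
force: [-0.6, -0.2, -0.2]
gripper_width: 0.0012
time: 6.48
tool_pos: [0.5395, -0.1674, 0.1945]
ee_rot: [0.53, -0.469, -0.529, -0.469]
force: [-0.5, 1.4, 2.1]
gripper_width: 0.0011
time: 6.65
tool_pos: [0.5397, -0.1675, 0.1915]
ee_rot: [0.53, -0.468, -0.529, -0.469]
force: [-5.2, 2.8, 13.0]
gripper_width: 0.0009
t 6.65 tcp [ 0.5397 -0.1675  0.1915] jig mm [0.4 1.2] tool y rel jig y deg -180.19106706631098 Fz,Fjig [-5.2  2.8 13. ] -3.4 w 0.0008531724261299852 q [ 0.05  0.22 -0.32  0.   -1.03  0.08]
```

```bash
python3 -m inch '[{"x":0.0,"y":0.0,"z":-0.002,"spin":0.0,"fingers":0.001},{"x":0.0,"y":0.0,"z":-0.002,"spin":0.0,"fingers":0.001}]'; python3 -m inch '[{"x":0.0,"y":0.0,"z":-0.002,"spin":0.0,"fingers":0.001}]';python3 -m inch '[{"x":0.0,"y":0.0,"z":0.0,"spin":0.0,"fingers":0.001}]'; python3 st.py
```

```text
time: 6.82
tool_pos: [0.5397, -0.1674, 0.1882]
ee_rot: [0.53, -0.468, -0.529, -0.469]
force: [-4.9, 3.6, 15.9]
gripper_width: 0.0009
time: 6.9
tool_pos: [0.5397, -0.1674, 0.1863]
ee_rot: [0.53, -0.468, -0.529, -0.469]
force: [-4.6, 3.7, 12.4]
gripper_width: 0.0011
time: 6.98
tool_pos: [0.5396, -0.1674, 0.1856]
ee_rot: [0.53, -0.468, -0.529, -0.469]
force: [-3.8, 3.0, 10.5]
gripper_width: 0.0006
t 6.98 tcp [ 0.5396 -0.1674  0.1856] jig mm [0.2 1.2] tool y rel jig y deg -180.19359743140748 Fz,Fjig [-3.8  3.  10.5] -3.5 w 0.0006400549014222599 q [ 0.05  0.23 -0.32  0.   -1.02  0.08]
```

The force peaked at about 16 N and is now falling, so the spring has given way. I'll go 2 mm deeper to be sure, hold, then release.

```bash
python3 -m inch '[{"x":0.0,"y":0.0,"z":-0.001,"spin":0.0,"fingers":0.001},{"x":0.0,"y":0.0,"z":-0.001,"spin":0.0,"fingers":0.001}]';python3 -m inch '[{"x":0.0,"y":0.0,"z":0.0,"spin":0.0,"fingers":0.001},{"x":0.0,"y":0.0,"z":0.0,"spin":0.0,"fingers":0.001}]'; python3 st.py
```

```text
time: 7.15
tool_pos: [0.5395, -0.1673, 0.1833]
ee_rot: [0.53, -0.468, -0.529, -0.469]
force: [-1.3, 1.1, 4.1]
gripper_width: 0.0011
time: 7.32
tool_pos: [0.5396, -0.1673, 0.1832]
ee_rot: [0.53, -0.468, -0.529, -0.469]
force: [-1.8, 2.6, 6.8]
gripper_width: 0.001
t 7.32 tcp [ 0.5396 -0.1673  0.1832] jig mm [0.2 1.1] tool y rel jig y deg -180.20033140711337 Fz,Fjig [-1.8  2.6  6.8] -2.8 w 0.0009595585427245011 q [ 0.05  0.23 -0.33  0.   -1.01  0.08]
```

It dropped to about 4 N at 16.7 mm total travel, so the punch has fired. I'll rise straight up, then look.

```bash
python3 -m inch '[{"x":0.0,"y":0.0,"z":0.005,"spin":0.0,"fingers":0.001},{"x":0.0,"y":0.0,"z":0.01,"spin":0.0,"fingers":0.001},{"x":0.0,"y":0.0,"z":0.02,"spin":0.0,"fingers":0.001},{"x":0.0,"y":0.0,"z":0.03,"spin":0.0,"fingers":0.001},{"x":0.0,"y":0.0,"z":0.02,"spin":0.0,"fingers":0.001}]'; python3 -m inch '[{"x":-0.005,"y":0.035,"z":0.0,"spin":0.0,"fingers":0.001},{"x":-0.005,"y":0.035,"z":0.0,"spin":0.0,"fingers":0.001},{"x":-0.005,"y":0.035,"z":0.0,"spin":0.0,"fingers":0.001},{"x":-0.005,"y":0.035,"z":0.0,"spin":0.0,"fingers":0.001},{"x":-0.005,"y":0.035,"z":0.0,"spin":0.0,"fingers":0.001}]'; python3 -m inch '[{"x":0.0,"y":0.035,"z":0.0,"spin":0.0,"fingers":0.001},{"x":0.0,"y":0.0,"z":0.0,"spin":0.0,"fingers":0.001},{"x":0.0,"y":0.0,"z":0.0,"spin":0.0,"fingers":0.001}]'; python3 st.py
python3 - <<'E'
from plant import robot,cams
import cv2,numpy as np,pickle
d={}
for n,(a,b,c,e) in (("side",(240,350,270,400)),("top",(215,315,330,460))):
    d[n]=cams.get_image(n)
    g=d[n]["pixels"][a:b,c:e].astype(float)
    if n=="top": g=255*np.clip((g-100)/155,0,1)**2
    cv2.imwrite(f"pics/{n}4.png",cv2.resize(g.astype(np.uint8),None,fx=5,fy=5,interpolation=cv2.INTER_CUBIC))
o=pickle.load(open("v2.pkl","rb"))
for n,(a,b,c,e) in (("side",(240,350,350,400)),("top",(215,315,360,460))):
    x=o[n]["pixels"][a:b,c:e].astype(float).mean(2);y=d[n]["pixels"][a:b,c:e].astype(float).mean(2)
    print(n,cv2.phaseCorrelate(x,y))
E
```

```text
time: 7.73
tool_pos: [0.5397, -0.1676, 0.2696]
ee_rot: [0.53, -0.469, -0.529, -0.469]
force: [1.5, -0.8, 0.2]
gripper_width: 0.0007
time: 8.15
tool_pos: [0.5138, 0.0089, 0.2676]
ee_rot: [-0.529, 0.469, 0.529, 0.469]
force: [1.2, 0.3, 0.3]
gripper_width: 0.0007
time: 8.4
tool_pos: [0.5143, 0.0443, 0.2675]
ee_rot: [-0.53, 0.468, 0.53, 0.468]
force: [1.0, 0.2, 0.3]
gripper_width: 0.001
t 8.4 tcp [0.5143 0.0443 0.2675] jig mm [-212.9    2.5] tool y rel jig y deg -180.02984006009868 Fz,Fjig [1.  0.2 0.3] -0.1 w 0.0009569121260401357 q [ 0.47  0.08 -0.3  -0.   -1.18 -0.34]
side ((-0.05341597749633209, -0.002112496265127106), 0.9321154807047014)
top ((0.0006261691438638195, -0.02283005224637691), 0.9997107599939669)
```

View pics/side4.png

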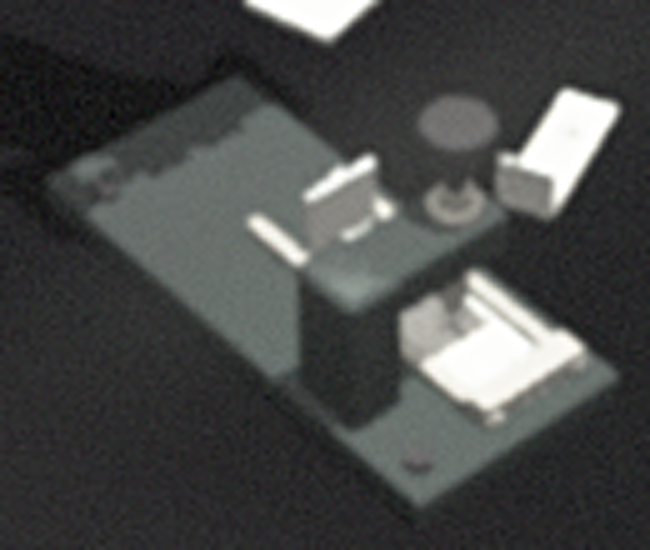

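View pics/top4.png

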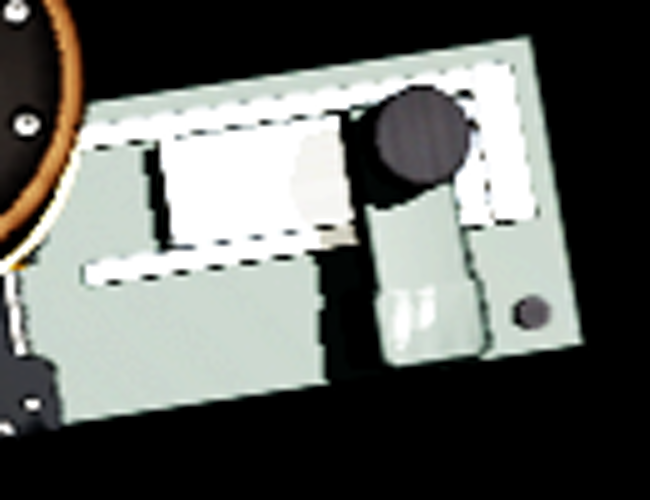

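The pictures match those from before the punch to within 0.06 px. The cap is back up at crop (458,124), the bracket is against the stop, and the arm is clear with no contact force. Handing in.

```bash
python3 - <<'E'
from plant import robot
robot.finish_job()
E
```

```text
the job is handed in; nothing more can be done
```

I pushed the middle-sized bracket, the one already in the channel, about 56 mm along to the end stop. I then pressed the punch cap straight down until it fired, let it rise, moved the arm clear and handed the job in at about 8.5 s. No verdict was given.

- **Bracket home:** It slid at about 3 N, then stopped hard at 36 N. Both views show no gap at the stop. The two cameras disagreed on the rear face: the top one put it at -102 mm and the side one at -94 mm. They average -98 mm against a nominal -100 mm. The cross under the punch was hidden by the arm, so I didn't see it directly.
- **Punch fired:** The cap force rose to about 16 N, fell to about 4 N and was 6.8 N at the end, with about 16.8 mm of total cap travel by the arm's readings.
- **After release:** The jig area matches the pictures taken before the press to within 0.06 px. The cap is back up, the bracket is still against the stop, and the arm is clear with no contact force. I didn't measure the bystanders again at the end, but the arm never went near them.

My first move commands were refused because of the finger value 0, so I used 0.001 instead. Nothing moved in those calls.

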